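# Feel along the sanded bead of a corner shelf

### The arm

A 6-joint arm with a two-finger parallel gripper is mounted at the origin on the work surface. World frame = base frame: x ahead of the robot, y to its left, z up, the work surface at z = 0. Lengths are in m, angles in rad, forces in N, time in s.
With the tool pointing down it reaches from about 0.35 to 0.975 m from the base axis. Payload 4.9 kg.
Tool frame: the origin (TCP) lies midway between the tips of the shut fingers; the grasp point (between the pads) lies behind it (r.grip_point_offset is the z of the grasp point in the tool frame, in m); z points along the fingers, y is the line along which they close (so a half turn about z gives the same grasp; the last joint's range is limited). The gripper opens to 85 mm and grips with 20 to 120 N. Pads are 22 mm wide; open, the fingers measure 114 mm over their backs; the gripper's body (76 mm by 85 mm) begins 54 mm behind the grasp point. The pads swing forward as they close: fully open they stand 13 mm farther back than shut.
Start: joints at [1.003, 0.053, 1.613, -0, 1.476, -0.119], TCP at [0.271, 0.563, 0.231] pointing down, gripper open.
Joint ranges: [-3.01, 3.01], [-1.01, 2.22], [0.06, 2.58], [-1.02, 4.17], [0.09, 2.62], [-3.14, 3.14]. Speed limits (rad/s): [2.57, 2.57, 3.14, 3.14, 3.14, 3.14].

### API

Orientations are given as a rotation vector (axis times angle).
In Python, from rig import r gives the robot as it stands. Calls block until the motion is done:
- r.goto(position, orientation): joint-space move of the TCP to a pose.
- r.line_to(position, rot=None, rate=0.15): straight line of the TCP; rot=None keeps the orientation; rate is the mean speed in m/s.
- r.move_j(angles): joint-space move.
- r.grip(opening, force=None): finger opening in m; force is the grip in N (None keeps the last); returns when the fingers have stopped.
- r.pause(seconds).
- r.ik(position, orientation): joint angles nearest the present ones, or None.
- r.grab_frame(name): name is "scene" or "side" or "wrist"; returns the picture (480x640x3 uint8, red, green, blue); there is no depth.
- r.get_calibration(name): a dict with "vertical_fov" (degrees; the focal length in pixels is half the picture's height over the tangent of half this angle, whatever the lens; pixels are square), "cx", "cy" (the principal point, pixels), "world_from_camera" (4x4, takes a point from camera to world coordinates). Camera axes: x right, y up, looking along -z (the intrinsics and any distortion apply to the point x, -y, -z); pixel columns grow to the right and rows downward; lengths in m; the calibration is good to about 2 mm. A picture is of the moment at which its call begins: read the wrist's pose just before it. get_calibration takes no time and is no camera call; for the wrist camera it gives the pose at the moment of the call.
A pose or a line that the arm cannot do raises r.IKError and nothing moves.
- r.sign_off(): hands the job in; it is judged then, once.
Trained networks look in the newest picture that a camera, given by its name, has taken for a name from the list of things; names that differ only in an ending like _2 or _b are one class to them, and where a whole thing is asked for, a point or a joint stands for the part that bears it (a point fixed in the world has none). Each returns a list of dicts, best first, with "conf" (0 to 1); they miss things now and then, are a little off and sometimes report something else, mostly with a low value. They report only what shows in the picture. A call takes as long as a camera call.
- r.search_frame(camera, thing): "xy" ([column, row] in pixels, amid what is visible of it).
- r.masks_of(camera, thing): "mask" (480x640 bool, what is visible of it) and "xy" ([column, row] in pixels, amid what is visible of it).
- r.tip_of(camera, thing): "xy" ([column, row] in pixels: a listed point, or the origin of a listed thing).
Readings, each from a call of its own:
- r.current_time(): time.
- r.current_joints(): joint angles.
- r.current_qd(): joint speeds.
- r.current_joint_torque(): joint torques, N m.
- r.current_position(): TCP position.
- r.current_tcp_rot(): TCP orientation.
- r.current_wrist_force(): force on the tool from outside, world axes, zero at the start.
- r.current_torque(): the same for the moment, N m.
- r.current_width(): finger opening in m.
- r.current_finger_force(): force on a finger pad.
Only numpy, scipy, OpenCV 4.12 (cv2) and the standard library are available. Lean on these libraries where they do the work, as an engineer would, in place of code of your own. Each camera call takes 0.05 s, during which the arm holds its last target. There are 200 camera calls.

### The job

The dark half-round bead along the curved front of the corner shelf has just been sanded, and someone must feel it for rough spots. With the gripper shut, set the fingertips down lightly on top of the bead at the end on the robot's left, draw them along its crest to the end on the robot's right in one light, unbroken stroke (never off the bead between its ends), and then lift clear. Do not grip, lift or shift the shelf, which lies loose on soft foam pads, and leave the sanding block, jar, tin and file as they are.

Things in the scene. Friction and masses are not known exactly. Their poses are not given: they have to be found in the camera images.
- shelf: loose quarter-round corner shelf of pale plywood, 15 mm thick, radius 210 mm, flat on four foam pads, its upper face 28 to 29 mm above the bench. Origin: its square corner, on the underside; -x runs from there through the middle of the curved front (facing the robot), y to the robot's left, z up. The foam is soft: pressed at the bead it gives 1 mm per 1 to 1.5 N, up to 10 mm, and comes back.
- bead: the dark wooden half-round bead fixed along the curved front edge of the shelf, on its upper face: 12 mm wide, standing 6 mm above the face. Its crest is an arc of 204 mm radius about the shelf's square corner, from 44 degrees to the left to 44 degrees to the right of the middle. Pose as shelf (same origin and axes).
- bead_left (a point): a point on the crest (topmost line) of the half-round bead, 7 mm short of its end on the robot's left (42 degrees left of the middle); as the shelf lies it is 34 to 35 mm above the bench top. Axes as for shelf.
- bead_mid_left (a point): a point on the crest (topmost line) of the half-round bead, 21 degrees left of the middle; as the shelf lies it is 34 to 35 mm above the bench top. Axes as for shelf.
- bead_mid (a point): a point on the crest (topmost line) of the half-round bead, at the middle of the arc; as the shelf lies it is 34 to 35 mm above the bench top. Axes as for shelf.
- bead_mid_right (a point): a point on the crest (topmost line) of the half-round bead, 21 degrees right of the middle; as the shelf lies it is 34 to 35 mm above the bench top. Axes as for shelf.
- bead_right (a point): a point on the crest (topmost line) of the half-round bead, 7 mm short of its end on the robot's right (42 degrees right of the middle); as the shelf lies it is 34 to 35 mm above the bench top. Axes as for shelf.
- shelf_corner (a point): the shelf's square corner on its upper face, 28 to 29 mm above the bench top: the centre of the bead's arc. Axes as for shelf.
- block: loose cork sanding block wrapped in brown abrasive paper, 100 x 62 x 29 mm, standing on the shelf between its square corner and the middle; at least 40 mm inside the bead. Origin: centre of its underside.
- jar: grey screw jar with a red lid, 68 mm across, 90 mm high, standing on the bench behind one of the shelf's straight sides. Origin: centre of its underside.
- tin: steel tin with a yellow band, 80 mm across, 88 mm high, standing on the bench behind the other straight side. Origin: centre of its underside.
- file: flat file, 295 mm long with its round pale wooden handle (28 mm thick, the highest part), lying on the bench on the robot's side of the shelf, at least 30 mm clear of it. Origin: near the middle of its length, on the underside; y points along it to the tip.

How it is judged:
On the way, in this order (a step that is already met when the one before it is completed fails the run):
1. the shut fingertips rest lightly on the bead at its left end (contact force between the fingers and bead above 0.3 N and horizontal distance between the grasp point and bead_left below 0.024 m and z of the grasp point in the frame of bead_left above 0.003 m), for 0.1 s.
2. they have come along the bead to a quarter of its length (contact force between the fingers and bead above 0.3 N and horizontal distance between the grasp point and bead_mid_left below 0.024 m and z of the grasp point in the frame of bead_mid_left above 0.003 m), for 0.1 s.
3. they have come to the middle of the bead (contact force between the fingers and bead above 0.3 N and horizontal distance between the grasp point and bead_mid below 0.024 m and z of the grasp point in the frame of bead_mid above 0.003 m), for 0.1 s.
4. they have come to three quarters of its length (contact force between the fingers and bead above 0.3 N and horizontal distance between the grasp point and bead_mid_right below 0.024 m and z of the grasp point in the frame of bead_mid_right above 0.003 m), for 0.1 s.
5. they have come to its right end, still touching (contact force between the fingers and bead above 0.3 N and horizontal distance between the grasp point and bead_right below 0.024 m and z of the grasp point in the frame of bead_right above 0.003 m), for 0.1 s.
At the end, for the whole second after the job is handed in: The stroke has been made from left to right; the shelf lies flat and at rest on its pads within 12 mm of where it was, and the sanding block, jar, tin and file are within 12 mm of where they were (distance of each of shelf_corner, bead_left, bead_right, block, jar, tin, file from where it was at the start of the episode below 0.012 m and linear speed of shelf below 0.01 m/s and angle between shelf's own z axis and vertical below 0.02 rad); the robot touches nothing.
It fails at once if the shelf or its bead is pressed or pinched with more than 15 N (contact force between the fingers and shelf above 15 N).
It fails at once if the fingertips leave the bead between its ends (they are just over or beside it, more than about 40 mm from either end, and not touching it) (contact force between the fingers and bead below 0.02 N and y of the grasp point in the frame of bead_mid between -0.112 and 0.112 m and z of the grasp point in the frame of bead_mid below 0.031 m and horizontal distance between the grasp point and shelf_corner between 0.175 and 0.233 m).
It fails at once if the shelf is lifted or shifted by more than 12 mm (distance of any of shelf_corner, bead_left, bead_mid, bead_right from where it was at the start of the episode above 0.012 m).
It fails at once if the sanding block, jar, tin or file is touched hard, moved or lifted (distance of any of block, jar, tin, file from where it was at the start of the episode above 0.012 m or contact force between the fingers and block above 3 N or contact force between the fingers and jar above 3 N or contact force between the fingers and tin above 3 N or contact force between the fingers and file above 3 N).
It also fails if it takes over 58 s, if anything falls off the work surface, if the arm or the gripper's body presses on something with over 40 N, if the wrist force passes 120 N, or if a joint passes its speed limit or range.

## Working session

There is one attempt and no reset: what is moved stays moved. The work goes in short steps, each a Python script; the robot and the scene stay as the last script left them, time stands still between calls to the robot, and variables do not carry over. Pictures are saved under pics/ and viewed, at most 10 in all, crops included, and the job is handed in when it is done.

```bash
mkdir -p pics; ls
cat > h.py <<'E'
import numpy as np, cv2
from rig import r
def cal(n):
    c=r.get_calibration(n); f=240/np.tan(np.radians(c["vertical_fov"])/2)
    return c,f
def ray(c,f,xy):
    T=np.array(c["world_from_camera"]); d=np.array([(xy[0]-c["cx"])/f,-(xy[1]-c["cy"])/f,-1.])
    return T[:3,3],T[:3,:3]@(d/np.linalg.norm(d))
def atz(c,f,xy,z):
    o,d=ray(c,f,xy); return o+d*(z-o[2])/d[2]
def tri(rays):
    A=sum(np.eye(3)-np.outer(d,d) for o,d in rays); b=sum((np.eye(3)-np.outer(d,d))@o for o,d in rays)
    return np.linalg.solve(A,b)
E
python3 - <<'E'
from h import *
np.set_printoptions(precision=4,suppress=True)
P=["bead_left","bead_mid_left","bead_mid","bead_mid_right","bead_right","shelf_corner"]
R={p:[] for p in P}
print(r.grip_point_offset,r.current_time(),r.current_tcp_rot(),r.current_wrist_force())
for n in ["scene","side"]:
    im=r.grab_frame(n); cv2.imwrite(f"pics/{n}0.png",im[...,::-1]); c,f=cal(n); print(n,c)
    for p in P+["block","jar","tin","file"]:
        D=r.tip_of(n,p)
        for d in D[:2]: print(p,round(d["conf"],2),np.array(d["xy"]),atz(c,f,d["xy"],.0345 if 'bead' in p else .0285 if p in("shelf_corner","block") else 0))
        if D and p in R: R[p].append(ray(c,f,D[0]["xy"]))
for p in P:
    if len(R[p])==2: print(p,tri(R[p]))
E
```

```text
pics
-0.0187 0.0 [-0.6989 -3.0622  0.0031] [ 0.0072  0.0274 -0.1437]
scene {'vertical_fov': 50.17770580169076, 'cx': 320.72169255822087, 'cy': 243.54243111888522, 'world_from_camera': array([[ 0.1975, -0.7942,  0.5746,  1.0211],
       [ 0.9802,  0.1529, -0.1257, -0.0712],
       [ 0.012 ,  0.5881,  0.8087,  0.6826],
       [ 0.    ,  0.    ,  0.    ,  1.    ]])}
bead_left 0.93 [418.3 218.9] [0.5421 0.1949 0.0345]
bead_mid_left 0.62 [331.9 250.4] [0.5768 0.0439 0.0345]
bead_mid_left 0.6 [377.6 202.2] [0.4951 0.1392 0.0345]
bead_mid 0.9 [338.4 187.9] [0.4518 0.082  0.0345]
bead_mid_right 0.6 [292.1 191.3] [0.4447 0.0036 0.0345]
bead_right 0.82 [252.9 205.4] [ 0.4632 -0.065   0.0345]
block 0.94 [333.  250.6] [0.5734 0.0465 0.0285]
jar 0.82 [453.2 287.3] [0.6576 0.2206 0.    ]
tin 0.73 [184.8 270.2] [ 0.5466 -0.1865  0.    ]
file 0.79 [323.1 164.6] [0.3595 0.0749 0.    ]
side {'vertical_fov': 44.05289659005751, 'cx': 307.23072640976676, 'cy': 245.7919444070913, 'world_from_camera': array([[ 0.8607,  0.3439, -0.3755,  0.1802],
       [-0.509 ,  0.5635, -0.6507, -0.5908],
       [-0.0122,
[... 228 characters left out ...]
4 0.0345]
bead_mid 0.63 [246.4 258.1] [0.4511 0.0775 0.0345]
bead_mid_right 0.92 [264.8 288.8] [ 0.4443 -0.0003  0.0345]
bead_mid_right 0.51 [312.1 191.3] [0.6371 0.1795 0.0345]
bead_right 0.6 [297.3 312.7] [ 0.4625 -0.0691  0.0345]
shelf_corner 0.74 [364.4 244.9] [0.6378 0.0098 0.0285]
block 0.96 [318.8 247.5] [0.5689 0.0441 0.0285]
jar 0.73 [249.5 258.2] [0.4698 0.1099 0.    ]
jar 0.55 [312.2 191. ] [0.6619 0.221  0.    ]
tin 0.64 [389.9 355.8] [ 0.5502 -0.1835  0.    ]
file 0.91 [193.2 295.1] [0.3532 0.0782 0.    ]
bead_left [0.5416 0.1953 0.0341]
bead_mid_left [0.5143 0.0908 0.0192]
bead_mid [0.4515 0.0812 0.0327]
bead_mid_right [0.4446 0.0027 0.033 ]
bead_right [ 0.4629 -0.0661  0.0327]
```

```bash
cat >> h.py <<'E'
def crest(p,deg,R=.204):
    a=np.radians(np.asarray(deg,float))   # +left
    # local: (-cos a, sin a)
    t=p[2]; x=-R*np.cos(a); y=R*np.sin(a)
    return np.stack([p[0]+x*np.cos(t)-y*np.sin(t),p[1]+x*np.sin(t)+y*np.cos(t)],-1)
def proj(c,f,X):
    T=np.linalg.inv(np.array(c["world_from_camera"])); q=np.atleast_2d(X)@T[:3,:3].T+T[:3,3]
    return np.stack([c["cx"]-f*q[:,0]/q[:,2],c["cy"]+f*q[:,1]/q[:,2]],-1)
E
python3 - <<'E'
from h import *
from scipy.optimize import least_squares
np.set_printoptions(precision=4,suppress=True)
obs={"scene":{42:(418.3,218.9),21:(377.6,202.2),0:(338.4,187.9),-21:(292.1,191.3),-42:(252.9,205.4)},
"side":{42:(262.5,203.3),21:(248.6,227.8),0:(246.4,258.1),-21:(264.8,288.8),-42:(297.3,312.7)}}
C={n:cal(n) for n in obs}
def res(p,ns=("scene","side")):
    o=[]
    for n in ns:
        k=list(obs[n]); X=np.c_[crest(p,k),np.full(5,p[3])]
        o.append((proj(*C[n],X)-np.array([obs[n][i] for i in k])).ravel())
    return np.concatenate(o)
s=least_squares(res,[.64,.01,-.3,.0345],loss="soft_l1",x_scale=[.1,.1,.1,.01]); print(s.x); print(res(s.x).reshape(-1,2))
ims=[]
for n in obs:
    im=cv2.imread(f"pics/{n}0.png"); X=np.c_[crest(s.x,np.linspace(-44,44,45)),np.full(45,s.x[3])]
    big=cv2.resize(im,None,fx=2,fy=2)
    for q in proj(*C[n],X): cv2.circle(big,tuple(int(v) for v in np.round(2*q)),1,(0,255,0),-1)
    x0,y0=(340,260) if n=="scene" else (340,330)
    ims.append(big[y0:y0+420,x0:x0+560]); 
    cv2.imwrite(f"pics/{n}1.png",cv2.resize(big,(800,600)) )
    cv2.imwrite(f"pics/{n}2.png",ims[-1])
np.save("p.npy",s.x)
E
```

```text
[ 0.6478  0.0198 -0.2925  0.0336]
[[-0.5439  0.3836]
 [ 1.7697 -3.9688]
 [-1.9062  0.9375]
 [ 0.635   0.1212]
 [-1.2736  0.5608]
 [ 0.553   0.51  ]
 [-0.8922  1.0344]
 [ 0.5334 -0.2645]
 [-1.416  -1.5679]
 [-0.1643 -0.6142]]
```

View pics/scene1.png

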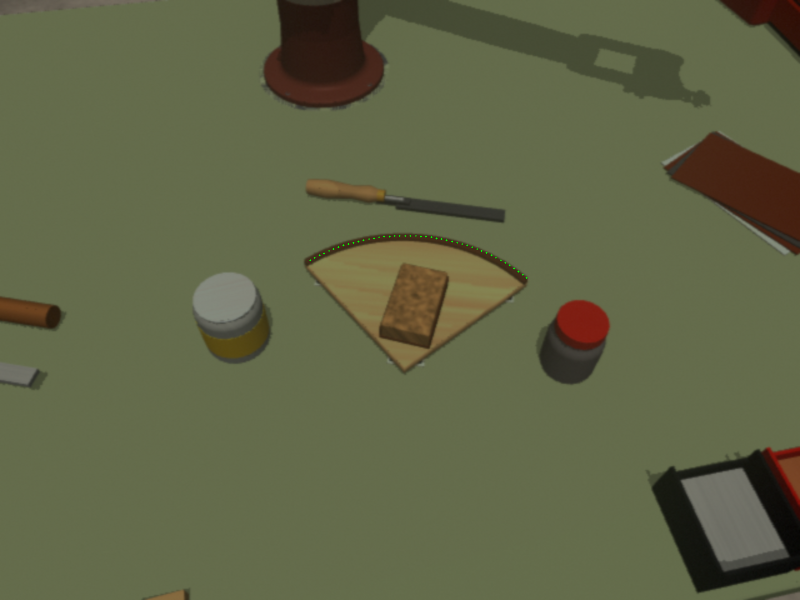

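View pics/side2.png

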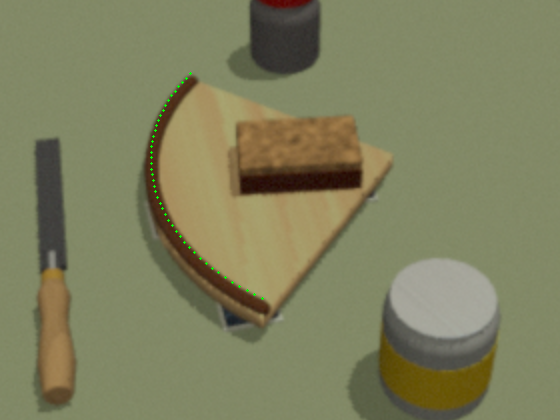

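The overlays show the fitted crest on the dark bead: ends near (305,262) and (525,280) in the 800x600 scene view, and a pixel or two outward of it at the left in the side view. The file, jar, tin and block are all well clear of the arc. I'll refine the fit with the wrist camera.

```bash
cat >> h.py <<'E'
from scipy.spatial.transform import Rotation as Ro
def down(t):
    y=np.array([np.cos(t),np.sin(t),0]); z=np.array([0,0,-1.]); return Ro.from_matrix(np.c_[np.cross(y,z),y,z]).as_rotvec()
E
python3 - <<'E'
from h import *
from scipy.optimize import least_squares
np.set_printoptions(precision=4,suppress=True)
p=np.load("p.npy"); rot=down(p[2])
r.grip(0,20)
A={42:"bead_left",21:"bead_mid_left",0:"bead_mid",-21:"bead_mid_right",-42:"bead_right"}
O=[]; k=0
for xyz in ([.45,.13,.30],[.43,0.0,.30]):
    r.goto(xyz,rot); r.pause(.3); cf=cal("wrist"); im=r.grab_frame("wrist"); cv2.imwrite(f"pics/w{k}.png",im[...,::-1])
    print(np.array(cf[0]["world_from_camera"])[:3,3], r.current_position())
    pr=proj(*cf,np.c_[crest(p,list(A)),np.full(5,p[3])])
    for (a,n),q in zip(A.items(),pr):
        D=[d for d in r.tip_of("wrist",n) if np.hypot(*(np.array(d["xy"])-q))<25]
        if D: O.append((cf,a,D[0]["xy"])); print(k,n,D[0]["conf"],np.array(D[0]["xy"]),q)
    M=r.masks_of("wrist","bead")
    if M: print(M[0]["conf"],M[0]["mask"].sum()); np.save(f"m{k}.npy",M[0]["mask"])
    import pickle; pickle.dump(cf,open(f"cf{k}.pkl","wb")); k+=1
for n in("scene","side"): pass
def res(v): return np.concatenate([(proj(*cf,np.r_[crest(v,a),v[3]])[0]-xy) for cf,a,xy in O])
s=least_squares(res,p,loss="soft_l1",x_scale=[.1,.1,.1,.01]); print(s.x,r.current_time()); print(res(s.x).reshape(-1,2))
np.save("pw.npy",s.x)
for i in range(2):
    cf=pickle.load(open(f"cf{i}.pkl","rb")); im=cv2.imread(f"pics/w{i}.png")
    for v,col in((p,(0,255,0)),(s.x,(255,255,0))):
        for q in proj(*cf,np.c_[crest(v,np.linspace(-44,44,45)),np.full(45,v[3])]): cv2.circle(im,tuple(int(u) for u in np.round(q)),1,col,-1)
    cv2.imwrite(f"pics/wo{i}.png",im)
E
```

```text
[0.4713 0.2009 0.4435] [0.45   0.1303 0.2999]
0 bead_left 0.67 [387.9 128.8] [388.6622 121.3433]
0 bead_mid_left 0.73 [352.9 186. ] [352.1569 179.1959]
0 bead_mid_right 0.6 [349.8 297.2] [349.5204 294.5693]
0 bead_right 0.96 [372.9 341.5] [377.7286 338.0907]
0.96 2074
[0.4514 0.0713 0.4436] [0.4301 0.0007 0.2999]
1 bead_mid_left 0.88 [336.   62.8] [337.5715  54.496 ]
1 bead_mid 0.82 [324. 131.] [324.5881 127.6811]
1 bead_mid_right 0.79 [336.7 193.2] [336.0991 193.3422]
1 bead_right 0.55 [359.2 250.7] [367.3151 245.0569]
0.73 22779
[ 0.6432  0.0096 -0.3154  0.0285] 5.4833
[[ 1.1077 -0.086 ]
 [-0.9919 -1.5268]
 [-3.0409  0.3966]
 [ 0.6623 -0.5619]
 [ 1.5575 -0.2297]
 [-0.678   2.7566]
 [-3.3972  5.0913]
 [ 3.7527 -1.0464]]
```

View pics/wo0.png

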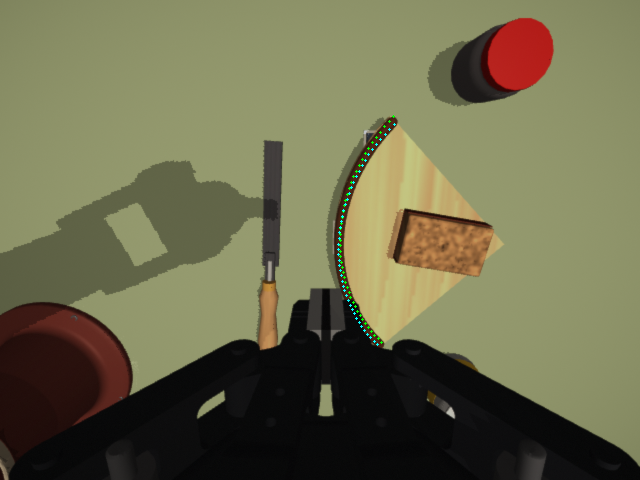

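View pics/wo1.png

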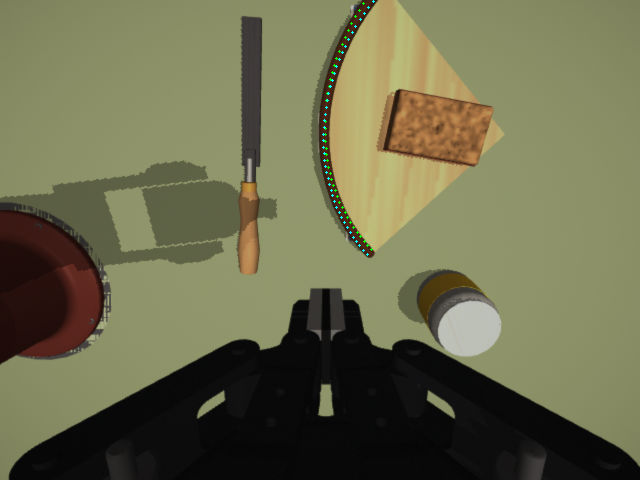

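```bash
cat > td.py <<'E'
from h import *
np.set_printoptions(precision=4,suppress=True)
p=(np.load("p.npy")+np.load("pw.npy"))/2; p[3]=.0345; np.save("pf.npy",p); rot=down(p[2])
print(p,r.current_width())
xy=crest(p,42)
r.goto([*xy,.12],rot); r.line_to([*xy,.05],rate=.1); r.pause(.4)
F0=np.mean([r.current_wrist_force() for _ in range(5)],0); np.save("F0.npy",F0); print(F0,r.current_position(),r.current_time())
z=.042; r.line_to([*xy,z],rate=.04)
while z>.024:
    z-=.0007; r.line_to([*xy,z],rate=.015); f=r.current_wrist_force()-F0
    if f[2]>.5: print(z,f)
    if f[2]>2.0: break
r.pause(.2); f=r.current_wrist_force()-F0
np.save("z.npy",z); print(z,f,r.current_position(),r.current_torque(),r.current_time())
cv2.imwrite("pics/td.png",r.grab_frame("side")[...,::-1])
cv2.imwrite("pics/tdc.png",cv2.resize(cv2.imread("pics/td.png")[130:370,130:450],None,fx=2,fy=2))
E
python3 td.py
```

```text
[ 0.6455  0.0147 -0.304   0.0345] 0.00027354138290534987
[-0.0702 -0.1913  0.256 ] [0.5419 0.1903 0.0503] 7.8333
0.03430000000000001 [-0.6473 -0.6007  0.6968]
0.03360000000000001 [-0.6044  0.6379  0.7378]
0.03290000000000001 [-0.8372 -0.8255  1.3164]
0.03220000000000001 [0.3869 1.1073 3.1882]
0.03220000000000001 [-1.3658  1.7845  1.7427] [0.5419 0.1904 0.0324] [ 0.2276  0.0477 -0.0387] 11.8833
```

View pics/tdc.png

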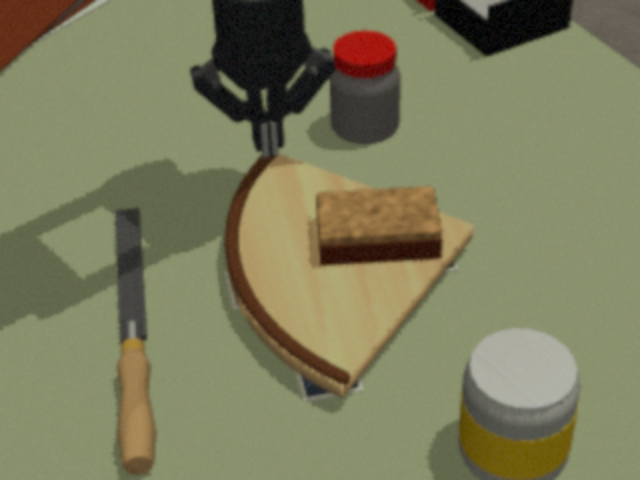

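The picture shows the shut fingertips on the bead's left end, near (270,155) in the crop. Contact began at about z = 34 mm. I'll now stroke with a mild force correction, starting with the first quarter.

```bash
cat > st.py <<'E'
import sys
from h import *
np.set_printoptions(precision=4,suppress=True)
p=np.load("pf.npy"); F0=np.load("F0.npy"); a0,a1=map(float,sys.argv[1:3]); z=float(np.load("z.npy"))
if a0==42: z=.0315; r.line_to([*crest(p,42),z],rate=.02); r.pause(.3)
fs=[]
for a in np.arange(a0,a1-.01,-3)[1:]:
    r.line_to([*crest(p,a),z],rate=.04)
    F=[]
    for _ in range(6): F.append(r.current_wrist_force()-F0)
    fs.append(np.mean(F,0)); m=np.mean([f[2] for f in fs[-3:]])
    print(a,round(z,5),fs[-1],np.std(F,0)[2],r.current_position(),round(r.current_time(),2))
    if len(fs)>=3: z=float(np.clip(z+np.clip((m-3.5)*.00015,-.0003,.0003),.0295,.0322))
    if fs[-1][2]>9: z+=.0005
np.save("z.npy",z)
E
python3 st.py 42 21
```

```text
39.0 0.0315 [ 0.4447 -0.6977  3.331 ] 0.0 [0.5323 0.1839 0.0315] 12.9
36.0 0.0315 [ 0.2579 -0.8637  3.3685] 4.440892098500626e-16 [0.5234 0.1781 0.0314] 13.32
33.0 0.0315 [0.5718 0.1856 3.9368] 0.0 [0.5151 0.1716 0.0314] 13.73
30.0 0.03151 [1.7126 1.4212 3.9471] 0.0 [0.507  0.1645 0.0314] 14.15
27.0 0.03154 [1.2166 0.7148 4.7827] 0.0 [0.4993 0.157  0.0315] 14.57
24.0 0.03165 [2.4789 0.8862 4.831 ] 0.0 [0.4919 0.149  0.0316] 14.98
21.0 0.03181 [1.5184 1.0138 4.5948] 0.0 [0.4849 0.1408 0.0317] 15.4
```

```bash
python3 st.py 21 0
python3 - <<'E'
from h import *
a=cv2.imread("pics/side0.png"); b=r.grab_frame("side")[...,::-1].copy()
cv2.imwrite("pics/mid.png",b)
# shelf motion estimate: register untouched right-hand part of shelf/block
g=lambda i:cv2.cvtColor(i,cv2.COLOR_BGR2GRAY)
for x0,y0,x1,y1 in((270,270,330,335),(290,215,375,275)):
    R=cv2.matchTemplate(g(b)[y0-8:y1+8,x0-8:x1+8],g(a)[y0:y1,x0:x1],cv2.TM_CCOEFF_NORMED); m=cv2.minMaxLoc(R); print(m[3][0]-8,m[3][1]-8,m[1])
cv2.imwrite("pics/midc.png",cv2.resize(b[130:370,130:450],None,fx=2,fy=2))
E
```

```text
18.0 0.03199 [1.1277 1.5949 4.8635] 8.881784197001252e-16 [0.4784 0.1323 0.0318] 15.82
15.0 0.03199 [2.7116 0.8942 4.6875] 0.0 [0.4725 0.1235 0.0318] 16.23
12.0 0.03199 [2.1651 0.9719 5.5768] 8.881784197001252e-16 [0.4669 0.1144 0.0318] 16.65
9.0 0.0322 [1.2329 2.0934 5.9996] 0.0 [0.4618 0.105  0.032 ] 17.07
6.0 0.0322 [1.157  2.2329 5.8295] 8.881784197001252e-16 [0.4572 0.0953 0.0319] 17.48
3.0 0.0322 [0.0024 2.0595 4.7559] 0.0 [0.4532 0.0855 0.0318] 17.9
0.0 0.0322 [1.2426 2.4636 5.469 ] 0.0 [0.4496 0.0755 0.0318] 18.32
0 1 0.9877640604972839
0 0 0.9869409203529358
```

View pics/midc.png

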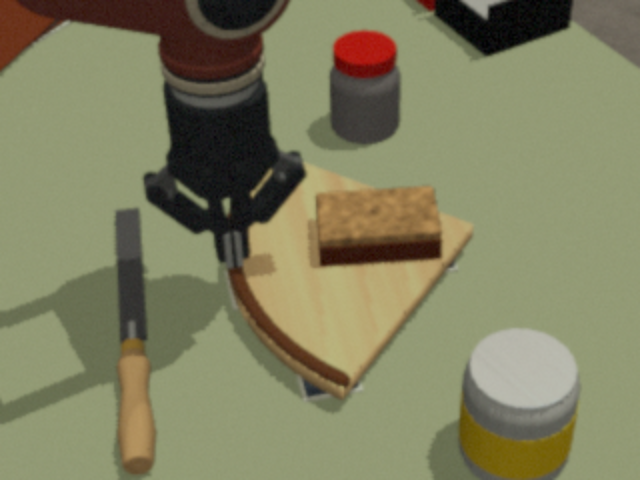

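The fingertips sit on the bead's crest at its middle, near (233,265) in the crop. The shelf has not shifted; the slight vertical change is foam compression. I'll finish the stroke.

```bash
python3 st.py 0 -42
python3 - <<'E'
from h import *
np.set_printoptions(precision=4,suppress=True)
p=np.load("pf.npy"); r.pause(.3); print(r.current_wrist_force()-np.load("F0.npy"))
cv2.imwrite("pics/end.png",cv2.resize(r.grab_frame("side")[130:370,130:450,::-1],None,fx=2,fy=2))
E
```

```text
-3.0 0.0322 [0.6047 2.5319 5.2532] 0.0 [0.4466 0.0652 0.0318] 18.78
-6.0 0.0322 [1.0084 1.8737 5.7815] 0.0 [0.4441 0.0549 0.0317] 19.2
-9.0 0.0322 [-0.9332  1.5205  6.6313] 0.0 [0.4422 0.0444 0.0317] 19.62
-12.0 0.0322 [0.2373 2.1464 5.1774] 8.881784197001252e-16 [0.4408 0.0339 0.0316] 20.03
-15.0 0.0322 [-0.5804  2.4063  5.9002] 0.0 [0.44   0.0233 0.0315] 20.45
-18.0 0.0322 [-0.6759  2.7752  6.2425] 8.881784197001252e-16 [0.4397 0.0127 0.0314] 20.87
-21.0 0.0322 [0.4854 3.4733 5.1573] 0.0 [0.4399 0.002  0.0313] 21.28
-24.0 0.0322 [-0.5626  2.466   5.6376] 0.0 [ 0.4407 -0.0086  0.0313] 21.7
-27.0 0.0322 [-0.7462  2.8068  4.7349] 0.0 [ 0.4421 -0.0191  0.0312] 22.12
-30.0 0.0322 [-1.2142  2.0096  5.1812] 0.0 [ 0.444  -0.0296  0.031 ] 22.53
-33.0 0.0322 [-0.7272  1.9881  4.4164] 0.0 [ 0.4466 -0.0399  0.031 ] 22.95
-36.0 0.0322 [-3.8352  0.4212  4.4824] 0.0 [ 0.4502 -0.0504  0.0312] 23.37
-39.0 0.0322 [-1.068  -1.2811  2.1609] 4.440892098500626e-16 [ 0.4563 -0.0612  0.0324] 23.78
-42.0 0.0322 [-0.2265 -0.6153  1.9986] 0.0 [ 0.4604 -0.0708  0.0324] 24.2
[ 0.2736 -1.8828  2.1751]
```

View pics/end.png

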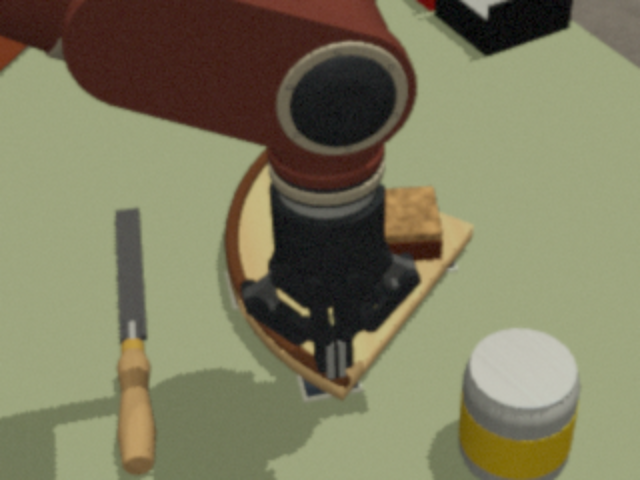

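The fingertips are at the bead's right end, near (337,375) in the crop, still pressing with about 2 N. I'll lift clear and check.

Run:
```python
from h import *
q=r.current_position(); r.line_to([q[0],q[1],.06],rate=.03); r.line_to([q[0],q[1],.2],rate=.12)
r.goto([.38,-.30,.28],r.current_tcp_rot()); r.pause(1.0)
b=r.grab_frame("side"); a=cv2.imread("pics/side0.png")
g=lambda i:cv2.cvtColor(i,cv2.COLOR_BGR2GRAY); b=b[...,::-1].copy()
for x0,y0,x1,y1 in((240,190,300,300),(270,270,330,335),(290,215,375,275)):
    R=cv2.matchTemplate(g(b)[y0-8:y1+8,x0-8:x1+8],g(a)[y0:y1,x0:x1],cv2.TM_CCOEFF_NORMED); m=cv2.minMaxLoc(R); print(m[3][0]-8,m[3][1]-8,m[1])
cv2.imwrite("pics/fin.png",b); print(r.current_time(),r.current_position())
```

```text
0 0 0.40212586522102356
-8 -5 0.0032004585955291986
2 -1 0.17619095742702484
28.9917 [ 0.37998529 -0.3000237   0.27999951]
```

View pics/fin.png

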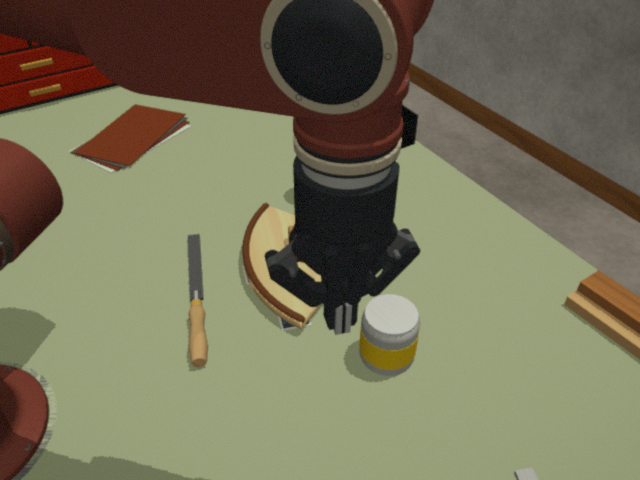

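The arm blocks part of the side view, but the bead ends at (268,207) and (303,322) match the first picture. I'll check with the scene camera, then hand in.

Run:
```python
from h import *
b=cv2.cvtColor(r.grab_frame("scene"),cv2.COLOR_RGB2GRAY); a=cv2.cvtColor(cv2.imread("pics/scene0.png"),cv2.COLOR_BGR2GRAY)
for n,(x0,y0,x1,y1) in dict(shelf=(240,183,425,300),corner=(300,270,350,300),R=(240,190,280,225),L=(390,200,425,235),block=(300,208,360,280),jar=(430,238,490,308),tin=(152,215,218,290),file=(240,140,405,180)).items():
    R=cv2.matchTemplate(b[y0-8:y1+8,x0-8:x1+8],a[y0:y1,x0:x1],cv2.TM_CCOEFF_NORMED); m=cv2.minMaxLoc(R); print(n,m[3][0]-8,m[3][1]-8,round(m[1],3))
r.sign_off(); print(r.current_time())
```

```text
shelf 0 0 0.999
corner 0 0 0.999
R 0 0 1.0
L 0 0 0.999
block 0 0 0.999
jar 0 0 0.999
tin 0 0 1.0
file 0 0 0.999
the job is handed in; nothing more can be done
the job is handed in; nothing more can be done
```

The stroke went from the bead's left end to its right end in one pass, with upward force readings of about 2–7 N and contact at every check; the gripper lifted clear, a final scene picture showed no measurable movement of the shelf, block, jar, tin or file, and the job is handed in, though no verdict was shown.

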